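# Latch the slide tray into the scanner's loading nest

## Robot

A 6-joint arm with a two-finger parallel gripper is mounted at the origin on the work surface. World frame = base frame: x ahead of the robot, y to its left, z up, the work surface at z = 0. Lengths are in m, angles in rad, forces in N, time in s.
With the tool pointing down it reaches from about 0.4 to 0.825 m from the base axis. Payload 7 kg.
Tool frame: the origin (TCP) lies between the finger pads; the fingertips stand 11 mm ahead of it and the grasp point (between the pads) lies 8 mm behind it; z points along the fingers, y is the line along which they close (so a half turn about z gives the same grasp; the last joint's range is limited). The gripper opens to 88 mm and grips with 3 to 60 N. Pads are 19 mm wide; open, the fingers measure 130 mm over their backs; the gripper's body (78 mm by 193 mm) begins 47 mm behind the grasp point.
Start: joints at [-1.007, 0.359, 0.012, 0, -1.224, -0.288], TCP at [0.184, -0.649, 0.238] pointing down, gripper open.
Joint ranges: [-3.07, 3.07], [-1.43, 2.12], [-1.02, 1.25], [-3.03, 1.67], [-3.05, -0], [-3.03, 3.03]. Speed limits (rad/s): [2.39, 2.39, 3.01, 3.14, 3.14, 3.14].

## Interface

Orientations are given as a 3x3 rotation matrix whose columns are the frame's x, y, z axes.
In Python, from workcell import * gives the robot as it stands.
- The arm moves only by the shell command python3 -m pendant 'ROWS'. ROWS is JSON, a list that holds one entry, the list of rows, each a list of 5 numbers: the finger opening in mm, from 0 to 87.6, then the shift along the tool's x, y, z in units of 30 mm (1.0 is 30 mm), then the turn about the tool's z in degrees. In form: [[[gripper, dx, dy, dz, roll], ...]]. A call has 1 to 8 rows; each row is the pose to reach, as a shift and turn from the pose commanded when the call began, along the tool's axes at that moment; what a row does not reach only later rows make up. A row lasts 1/12 s, in which the tool goes at most 41.7 mm and 7.16 degrees, less where a joint would pass 70% of its speed; a pose out of reach is approached as far as the arm can. A call with a gripper value outside its range is refused whole. The fingers move at their own pace and stop on an object; the grip force is fixed at half the most. Time passes only in rows, so rows that repeat a pose let the fingers close. It gives the time, the measured TCP pose, the force, the opening and the grip force at its end, in the units of the state.
- sense(): the state, without advancing time (a new reading comes with each control period).
- snapshot(name): name is "side" or "top" or "wrist"; returns the picture (400x640x3 uint8, blue, green, red); there is no depth.
- camera_info(name): a dict with "mtx" (3x3 intrinsics, pixels), "k1" (the pictures are not rectified: a ray, as slopes to the right and down, at radius r is drawn at 1 + k1 r^2 times it, then the intrinsics apply), "R" (3x3) and "t" (3): a world point X has camera coordinates R X + t; the wrist camera has in their place "hand_eye" (4x4, takes a point from camera to tool coordinates, whose origin is the TCP and whose axes are the flange's). Camera axes: x right, y down, z forward; pixel columns grow to the right and rows downward; lengths in m; the calibration is good to about 2 mm. A picture is of the moment at which its call begins: read the wrist's pose just before it. camera_info takes no time and is no camera call.
- sign_off(): hands the job in; it is judged then, once.
Trained networks look in the newest picture that a camera, given by its name, has taken for a name from the list of things; names that differ only in an ending like _2 or _b are one class to them, and where a whole thing is asked for, a point or a joint stands for the part that bears it (a point fixed in the world has none). Each returns a list of dicts, best first, with "confidence" (0 to 1); they miss things now and then, are a little off and sometimes report something else, mostly with a low value. They report only what shows in the picture. A call takes as long as a camera call.
- trace(thing, camera): "mask" (400x640 bool, what is visible of it) and "position" ([row, column] in pixels, amid what is visible of it).
- landmark_of(thing, camera): "position" ([row, column] in pixels: a listed point, or the origin of a listed thing).
The state is a dict: "clock": time; "joint_positions": joint angles; "qvel": joint speeds; "joint_torque": joint torques, N m; "tool_pos": TCP position; "tcp_rot": TCP orientation; "contact_force": force on the tool from outside, world axes, zero at the start; "wrist_torque": the same for the moment, N m; "opening": finger opening in m; "grasp_force": force on a finger pad.
Only numpy, scipy, OpenCV 4.12 (cv2) and the standard library are available. Lean on these libraries where they do the work, as an engineer would, in place of code of your own. Each camera call takes 0.05 s, during which the arm holds its last target. There are 200 camera calls.

## Task

Take the aluminium tray that holds the two glass slides by its pull tab, keep it level, set it on the plate of the scanner's loading nest and push it gently in under the lips until the sprung pawl clicks into its side notch and the tray is fully home. Then give the tab a light but definite tug back, a few newtons, to feel that the pawl holds, and let go; never press or pull the tray in the nest with more than 25 N, and leave the empty tray and everything else on the bench alone.

Things in the scene. Friction and masses are not known exactly. Their poses are not given: they have to be found in the camera images.
- tray: Aluminium slide tray with two glass slides (white frosted ends), on the bench. 110 long (x) x 66 wide (y) x 10 mm, 0.10 to 0.19 kg. Origin: centre of the underside; +x to its front edge (55 mm ahead, corners rounded 5 mm), the end that enters the nest; z up. Left (+y) side has a notch, 28 mm long and 8 deep, from x = -16 to its square front shoulder at x = +12. Pull tab at the rear.
- tray_tab (a point): Middle of the loaded tray's pull tab, where to grip: an upright aluminium block across the tray's rear end, 12 mm thick along the tray (x = -55 to -43 mm), 30 mm wide (y), rising from the tray's top (10 mm above its underside) to 50 mm. This point is 49 mm behind the tray's origin and 34 mm above its underside; axes as the tray's. Held here, the tray may sag a little at its front.
- tray_front (a point): Middle of the loaded tray's front edge, at underside level, 55 mm ahead of its origin; axes as the tray's.
- spare: Empty slide tray: the same aluminium tray and pull tab, same size and origin, but with two dark empty recesses and no slides. Leave it alone. The two trays lie side by side on the bench and may change places.
- scanner: Slide scanner fixed on the bench, loading nest run out at its front. Origin: bench level, under nest_home; +x is the way the tray is pushed in. Nest plate: top 40 mm above the bench, x = -215 to +50 mm, y = -45 to +68. White housing 280 x 300 x 235 mm begins at x = +52. Seated tray: tab centre at x = -104, give or take 6.
- nest_home (a point): Middle of the nest's floor where the tray's front edge comes with the stop carriage at mid setting. x = push direction, y left, z up. Side guides 69 mm apart; lips 12.5 mm above the floor overhang 4 mm a side, on the right from x = -75 mm, on the left from -28. Flared mouth, no lips: 69 mm wide at x = -88, about 100 at -135; flat plate on to -215. The true stop lies up to 6 mm either way in x.
- guides: The nest's aluminium side guides, lips and flared mouth plates, fixed; origin and axes as the scanner's. Between them stands the dark stop carriage (back wall 20 mm high, side bar and pawl in one), clamped by a thumbscrew somewhere within 6 mm of mid setting: where is not reported and must be felt. More than 25 N on guides, back wall or pawl is too much.
- pawl (a joint): Turn of the steel pawl left of the nest, rad: 0 at rest or dropped into the tray's notch. Pivot 84 mm before the back wall and 47.5 mm left; a 39 mm arm slants in to a square nose, 45 mm before the wall, 5.5 mm inside the guide. The passing tray turns it out to 0.05 to 0.2; the push then takes 3 to 12 N. It drops in 2 mm before the tray meets the wall; pulled back, the tray moves 2 mm and is held.
- oil: Small amber bottle with black cap, 30 mm across, 62 mm high; origin under its centre. Bystander.
- dishes: Two clear round culture dishes stacked, 93 mm across, 29 mm high; origin under the centre. Bystander.
- slidebox: Blue plastic slide box, 85 x 100 x 34 mm; origin under the centre. Bystander.
- marker: Marker pen lying on the bench, 130 mm long (x), 12 mm thick; origin under its middle. Bystander.

How it is judged:
On the way, in this order (a step that is already met when the one before it is completed fails the run):
1. the tray is pushed in and the pawl has dropped into its notch (x of tray_front in the frame of nest_home above -0.01 m and y of tray_front in the frame of nest_home between -0.004 and 0.004 m and z of tray_front in the frame of nest_home below 0.003 m and value of joint pawl below 0.03 rad), for 0.1 s.
2. the tab is tugged back and the pawl holds the tray with at least 2 N (contact force between tray and pawl_nose above 2 N and x of tray_front in the frame of nest_home above -0.01 m and value of joint pawl below 0.03 rad), for 0.15 s.
At the end, for the whole second after the job is handed in: The tray lies flat in the nest past the pawl, which has dropped into its side notch (turned out less than 0.03 rad); the front edge is beyond the point 10 mm before nest_home, within 4 mm of the centre line, in line with the nest (0.06 rad) and at rest (all of step 1 and angle between the x axis of tray and the x axis of scanner, either way round below 0.06 rad and angle between tray's own z axis and vertical below 0.05 rad and linear speed of tray below 0.01 m/s); the robot touches nothing.
It fails at once if the tray is pushed, rammed, jammed or tugged against the nest's back wall, guides, lips or pawl with more than 25 N (contact force between tray and guides above 25 N or contact force between tray and back_wall above 25 N or contact force between tray and pawl_nose above 25 N or contact force between tray and pawl_arm above 25 N).
It fails at once if the tray with its loose slides is tilted by more than 0.35 rad (angle between tray's own z axis and vertical above 0.35 rad).
It fails at once if the empty tray is moved by more than 10 mm (distance of spare from where it was at the start of the episode above 0.01 m).
It fails at once if another thing on the bench is moved by more than 15 mm (distance of any of oil, dishes, slidebox, marker from where it was at the start of the episode above 0.015 m).
It also fails if it takes over 58 s, if anything falls off the work surface, if the arm or the gripper's body presses on something with over 40 N, if the wrist force passes 120 N, or if a joint passes its speed limit or range.

## Working session

There is one attempt and no reset: what is moved stays moved. The work goes in short steps, Python scripts to look and compute and a shell command to move; the robot and the scene stay as the last step left them, time stands still between calls to the robot, and variables do not carry over. Pictures are saved under pics/ and viewed, at most 10 in all, crops included, and the job is handed in when it is done.

```bash
mkdir -p pics; ls
cat > h.py <<'E'
from workcell import *
import numpy as np, cv2
def cam(name,s=None):
    c=camera_info(name); K=np.array(c["mtx"]);k=c["k1"]
    if "R" in c: R=np.array(c["R"]);t=np.array(c["t"]); return K,k,R.T,-R.T@t
    s=s or sense(); H=np.array(c["hand_eye"]);Rt=np.array(s["tcp_rot"]);p=np.array(s["tool_pos"])
    return K,k,Rt@H[:3,:3],Rt@H[:3,3]+p
def ray(name,rc,C):
    K,k,Rw,o=C
    x=cv2.undistortPoints(np.array([[[rc[1],rc[0]]]],float),K,np.array([k,0,0,0.]))[0,0]
    return o,Rw@np.array([x[0],x[1],1])
def atz(name,rc,z,C):
    o,d=ray(name,rc,C); return o+d*(z-o[2])/d[2]
def proj(X,C):
    K,k,Rw,o=C; X=np.atleast_2d(X)
    r=Rw.T
    return cv2.projectPoints(np.array(X,float),cv2.Rodrigues(r)[0],-r@o,K,np.array([k,0,0,0.]))[0][:,0]
E
python3 - <<'E'
from h import *
np.set_printoptions(precision=4,suppress=True)
s=sense();print({k:np.round(v,4).tolist() for k,v in s.items()})
a=[]
for n in("top","side","wrist"):
    im=snapshot(n);a.append(im);cv2.imwrite(f"pics/{n}0.png",im)
    C=cam(n,s)
    print(n,"cam at",C[3])
    for th,z in(("tray",0),("tray_tab",.034),("tray_front",0),("spare",0),("scanner",0),("nest_home",.04)):
        for d in landmark_of(th,n)[:2]: print(n,th,round(d["confidence"],2),np.round(d["position"]),atz(n,d["position"],z,C)[:2])
E
```

```text
pics
{'clock': 0.0, 'joint_positions': [-1.0069, 0.3594, 0.0111, -0.0003, -1.2241, -0.2881], 'qvel': [-0.0005, -0.0001, 0.0006, 0.0014, 0.0006, 0.0003], 'joint_torque': [0.0009, -58.2718, 29.306, 6.9973, 0.0067, -0.0002], 'tool_pos': [0.1837, -0.649, 0.2366], 'tcp_rot': [[-0.9622, -0.2722, -0.0006], [-0.2722, 0.9622, 0.0016], [0.0002, 0.0017, -1.0]], 'contact_force': [0.319, 0.339, 0.5658], 'wrist_torque': [0.0071, 0.0111, -0.0208], 'grasp_force': 0.0, 'opening': 0.0879}
top cam at [ 0.3604 -0.1038  1.0942]
top tray 0.91 [276. 395.] [ 0.3989 -0.2721]
top tray_tab 0.71 [272. 417.] [ 0.4052 -0.3186]
top tray_front 0.84 [282. 372.] [ 0.387 -0.217]
top spare 0.84 [210. 362.] [ 0.564  -0.2021]
top scanner 0.82 [203. 210.] [0.5944 0.176 ]
top nest_home 0.59 [197. 204.] [0.6008 0.1797]
side cam at [0.1106 0.6397 0.6498]
side tray 0.91 [208. 394.] [ 0.3965 -0.2842]
side tray 0.39 [201. 335.] [ 0.5653 -0.2288]
side tray_tab 0.57 [192. 400.] [ 0.399  -0.3235]
side tray_tab 0.44 [203. 335.] [ 0.5361 -0.1764]
side tray_front 0.61 [223. 389.] [ 0.3834 -0.2101]
side spare 0.83 [206. 335.] [ 0.5507 -0.2051]
side spare 0.69 [174. 395.] [ 0.4681 -0.4797]
side scanner 0.77 [282. 238.] [0.5978 0.1777]
side nest_home 0.95 [271. 236.] [0.593  0.1832]
wrist cam at [ 0.1116 -0.6702  0.3835]
```

View pics/top0.png

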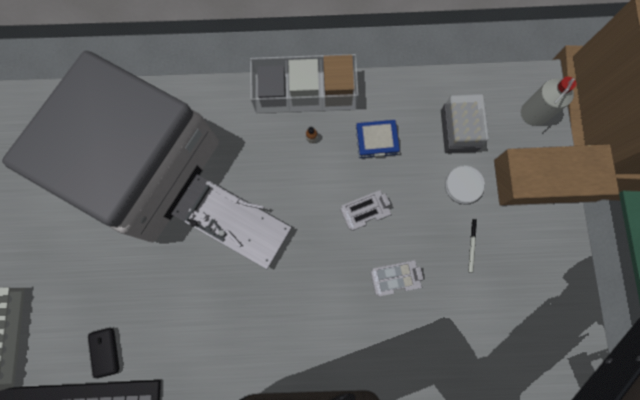

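View pics/side0.png

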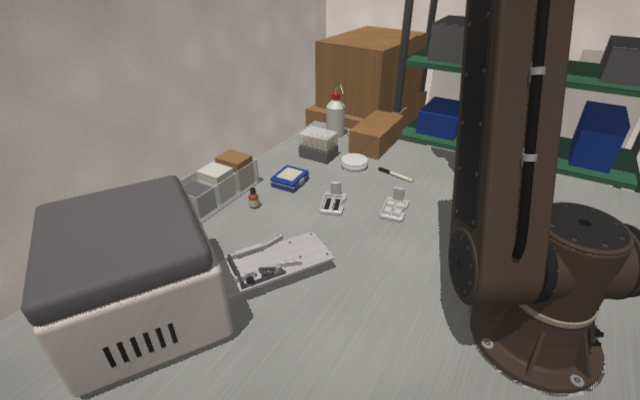

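The loaded tray (white slides) is at about (395,276) in top, with its tab to the right. The spare (dark recesses) is at (365,210) and the nest plate at about (240,222). The networks agree. I'm moving the wrist camera over the tray.

```bash
cat >> h.py <<'E'
def rows(pos,yaw=None):
    """shift (30mm units, tool axes) + roll deg to bring TCP to pos with tool y at heading yaw (deg)"""
    s=sense();R=np.array(s["tcp_rot"]);d=np.array(pos)-s["tool_pos"]
    y=np.degrees(np.arctan2(R[1,1],R[0,1]))
    r=0 if yaw is None else -((yaw-y+180)%360-180)
    print("t",round(s["clock"],2),"pos",np.round(s["tool_pos"],4),"yaw",round(y,2),"F",np.round(s["contact_force"],1),"-> shift",np.round(R.T@d/.03,3),"roll",round(r,2))
E
python3 -m pendant '[[[87.6,-10.7,9,0,0],[87.6,-10.7,9,0,0],[87.6,-10.7,9,0,0],[87.6,-10.7,9,0,0],[87.6,-10.7,9,0,0],[87.6,-10.7,9,0,0],[87.6,-10.7,9,0,0],[87.6,-10.7,9,0,0]]]'
python3 -c "
from h import *
rows([.42,-.30,.2366],100)"
```

```text
clock: 1.72
tool_pos: [0.3715, -0.3718, 0.2379]
tcp_rot: [[-0.962, -0.272, 0.001], [-0.272, 0.962, -0.0], [-0.001, -0.001, -1.0]]
contact_force: [1.5, -1.1, -0.6]
opening: 0.0877
grasp_force: 0.0
t 1.72 pos [ 0.3715 -0.3718  0.2379] yaw 105.8 F [ 1.5 -1.1 -0.6] -> shift [-2.206  1.863  0.045] roll 5.8
```

```bash
python3 -m pendant '[[[87.6,-2.2,1.8,0,5.8],[87.6,-2.2,1.8,0,5.8],[87.6,-2.2,1.8,0,5.8],[87.6,-2.2,1.8,0,5.8],[87.6,-2.2,1.8,0,5.8]]]'
python3 - <<'E'
from h import *
np.set_printoptions(precision=4,suppress=True)
s=sense();im=snapshot("wrist");cv2.imwrite("pics/w1.png",im);C=cam("wrist",s)
print(s["tool_pos"],C[3],C[2][:,2])
for th,z in(("tray",0),("tray_tab",.034),("tray_front",0),("spare",0)):
    for d in landmark_of(th,"wrist")[:2]: print(th,round(d["confidence"],2),np.round(d["position"]),atz("wrist",d["position"],z,C)[:2])
E
```

```text
clock: 2.13
tool_pos: [0.4198, -0.3034, 0.2377]
tcp_rot: [[-0.985, -0.175, 0.0], [-0.175, 0.985, -0.0], [-0.0, -0.0, -1.0]]
contact_force: [-0.0, -0.0, -0.3]
opening: 0.0875
grasp_force: 0.0
[ 0.4198 -0.3034  0.2377] [ 0.3459 -0.3169  0.3846] [ 0.275   0.0506 -0.9601]
tray 0.68 [152. 353.] [ 0.3926 -0.2724]
tray_tab 0.8 [157. 313.] [ 0.4006 -0.3158]
tray_front 0.94 [155. 402.] [ 0.3853 -0.217 ]
```

View pics/w1.png

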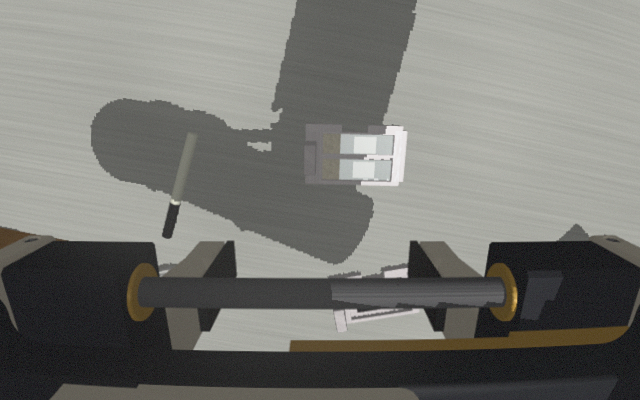

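The wrist picture shows the loaded tray at columns 305–405, rows 124–186, with its tab at the left (about 313,157). I'll fit its pose to the mask.

```bash
cat >> h.py <<'E'
from scipy.optimize import minimize
def box(x0,x1,y0,y1,z0,z1): return np.array([[x,y,z] for x in(x0,x1) for y in(y0,y1) for z in(z0,z1)],float)
def sil(p,C,z=0):
    c,s=np.cos(p[2]),np.sin(p[2]);R=np.array([[c,-s,0],[s,c,0],[0,0,1]]);m=np.zeros((1600,2560),np.uint8)
    for B in(box(-.055,.055,-.033,.033,0,.01),box(-.055,-.043,-.015,.015,.01,.05)):
        q=proj(B@R.T+[p[0],p[1],z],C)*4
        cv2.fillConvexPoly(m,cv2.convexHull(q.astype(np.int32)),1)
    return m
def fit(mask,C,p0,z=0):
    M=cv2.resize(mask.astype(np.uint8),(2560,1600),interpolation=cv2.INTER_NEAREST)
    def f(u):
        m=sil(np.array([u[0]/100,u[1]/100,u[2]/10]),C,z); return 1-(m&M).sum()/(m|M).sum()
    u0=np.array([p0[0]*100,p0[1]*100,p0[2]*10])
    r=minimize(f,u0,method="Nelder-Mead",options=dict(initial_simplex=[u0]+[u0+np.eye(3)[i]*.8 for i in range(3)],maxiter=90))
    return np.array([r.x[0]/100,r.x[1]/100,r.x[2]/10]),1-r.fun
E
python3 - <<'E'
from h import *
s=sense();snapshot("wrist");C=cam("wrist",s)
P=[]
for n in("wrist","top"):
    if n=="top": snapshot(n);C=cam(n)
    d=trace("tray",n)[0]
    p,i=fit(d["mask"],C,[.396,-.272,np.radians(99)]); P.append(p)
    print(n,round(d["confidence"],2),p[:2],np.degrees(p[2]),"iou",i,"tab",p[:2]-.049*np.array([np.cos(p[2]),np.sin(p[2])]))
E
```

```text
wrist 0.86 [ 0.39465204 -0.27006838] 99.34293962048108 iou 0.9411764705882353 tab [ 0.40260687 -0.31841837]
top 0.85 [ 0.39130709 -0.2740268 ] 98.59252072460467 iou 0.41400441580678593 tab [ 0.398628   -0.32247682]
```

```bash
python3 -c "
from h import *
rows([.594,.08,.25],62)"
```

```text
t 2.58 pos [ 0.4192 -0.3041  0.2375] yaw 99.94 F [0.8 0.2 0.4] -> shift [-7.948 11.607 -0.416] roll 37.94
```

```bash
python3 -m pendant '[[[87.6,-7.9,11.6,-0.4,38],[87.6,-7.9,11.6,-0.4,38],[87.6,-7.9,11.6,-0.4,38],[87.6,-7.9,11.6,-0.4,38],[87.6,-7.9,11.6,-0.4,38],[87.6,-7.9,11.6,-0.4,38],[87.6,-7.9,11.6,-0.4,38],[87.6,-7.9,11.6,-0.4,38]]]' >/dev/null
python3 -c "
from h import *
rows([.594,.08,.25],62)"
```

```text
t 3.25 pos [ 0.5475 -0.0198  0.2467] yaw 61.94 F [ 0.7 -0.7 -0.1] -> shift [ 0.197  3.664 -0.108] roll -0.06
```

```bash
python3 -m pendant '[[[87.6,0.2,3.6,-0.1,0],[87.6,0.2,3.6,-0.1,0],[87.6,0.2,3.6,-0.1,0],[87.6,0.2,3.6,-0.1,0],[87.6,0.2,3.6,-0.1,0]]]' >/dev/null
python3 - <<'E'
from h import *
np.set_printoptions(precision=4,suppress=True)
s=sense();im=snapshot("wrist");cv2.imwrite("pics/w2.png",im);C=cam("wrist",s);np.savez("w2.npz",K=C[0],k=C[1],R=C[2],o=C[3])
print(s["clock"],s["tool_pos"],C[3])
for th,z in(("scanner",0),("nest_home",.04),("guides",0)):
    for d in landmark_of(th,"wrist")[:2]: print(th,round(d["confidence"],2),np.round(d["position"],1),atz("wrist",d["position"],z,C)[:2])
for d in trace("guides","wrist")[:1]:
    cv2.imwrite("pics/gm.png",d["mask"]*255);print(d["confidence"])
cv2.imwrite("pics/w2b.png",cv2.resize(im[:300],(800,375),interpolation=cv2.INTER_CUBIC))
E
```

```text
3.6667 [0.5927 0.0779 0.2486] [0.5266 0.1129 0.3956]
scanner 0.93 [130.5 400.3] [0.5947 0.1787]
nest_home 0.79 [135.7 409.9] [0.5972 0.1787]
0.69[ WARN:0@2.183] global loadsave.cpp:1063 imwrite_ Unsupported depth image for selected encoder is fallbacked to CV_8U.
```

View pics/w2.png

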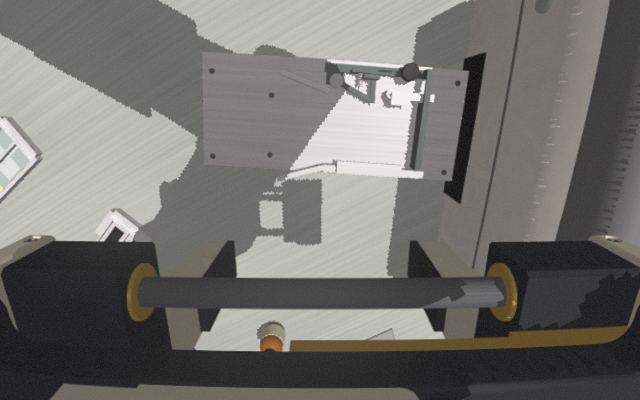

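The picture shows the whole nest: plate corners near (203,53), (203,164), (468,70) and (457,181), right guide at the bottom, stop carriage and pawl at the top. I'll zoom in for accurate corners.

```bash
python3 -c "
import cv2
im=cv2.imread('pics/w2.png')[40:195,195:475]
cv2.imwrite('pics/z2.png',cv2.resize(im,None,fx=2.85,fy=2.85,interpolation=cv2.INTER_CUBIC))"
```

```text
(no output)
```

View pics/z2.png

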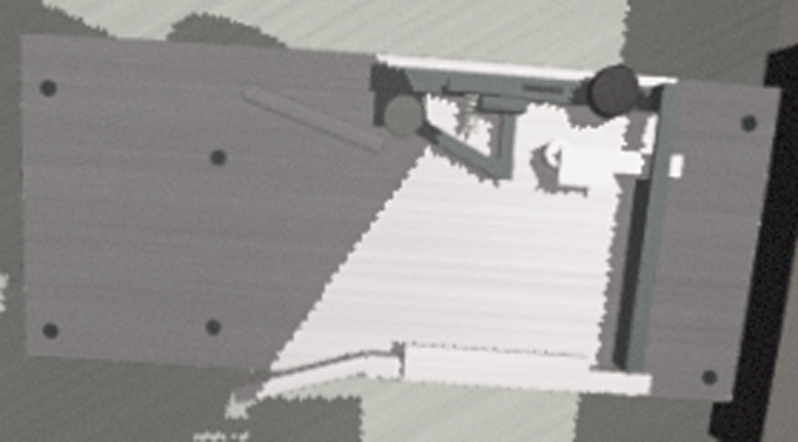

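Run:
```python
from h import *
from scipy.optimize import least_squares
np.set_printoptions(precision=4,suppress=True)
w=np.load("w2.npz");C=(w["K"],float(w["k"]),w["R"],w["o"])
z=np.array([[21,34],[27,355],[780,88],[735,401]],float);px=(z+.5)/2.85-.5+[195,40]
M=np.array([[-.215,.068],[-.215,-.045],[.05,.068],[.05,-.045]])
def W(p,m,h): 
    c,s=np.cos(p[2]),np.sin(p[2]); m=np.atleast_2d(m)
    return np.c_[p[0]+c*m[:,0]-s*m[:,1],p[1]+s*m[:,0]+c*m[:,1],np.full(len(m),h)]
f=lambda p:(proj(W(p,M,.04),C)-px).ravel()
r=least_squares(f,[.597,.18,np.radians(62)],x_scale=[.01,.01,.01]);p=r.x
print(p[:2],np.degrees(p[2]),r.fun)
def loc(zz,h):
    q=(np.array(zz,float)+.5)/2.85-.5+[195,40]
    X=atz("w",q[::-1],h,C)[:2]-p[:2];c,s=np.cos(p[2]),np.sin(p[2]);return np.array([c*X[0]+s*X[1],-s*X[0]+c*X[1]])*1000
for n,q,h in(("right guide top inner start",(405,347),.0525),("wall top front L",(662,88),.06),("wall top front R",(630,368),.06),("pawl nose",(500,180),.05),("pivot",(404,115),.05),("flareR tip",(238,410),.045),("flareL tip",(247,90),.045)): print(n,loc(q,h))
```

```text
[0.5974 0.1807] 58.46343941242439 [-0.2761 -0.2958 -0.3204  0.7103  1.1562 -0.4778 -0.5994  0.2783]
right guide top inner start [-75.7699 -30.6124]
wall top front L [ 1.4507 61.7182]
wall top front R [  3.0876 -31.5351]
pawl nose [-47.4833  28.717 ]
pivot [-81.8813  47.7457]
flareR tip [-135.0085  -59.0625]
flareL tip [-135.6016   52.9083]
```

```bash
python3 -c "
from h import *
rows([.4025,-.318,.2],99.3)"
```

```text
t 3.92 pos [0.5922 0.0756 0.2496] yaw 61.93 F [-0.   0.7 -0.9] -> shift [ -0.594 -14.552   1.652] roll -37.37
```

```bash
python3 -m pendant '[[[60,-0.6,-14.5,1,-37.4],[60,-0.6,-14.5,1,-37.4],[60,-0.6,-14.5,1,-37.4],[60,-0.6,-14.5,1,-37.4],[60,-0.6,-14.5,1,-37.4],[60,-0.6,-14.5,1,-37.4],[60,-0.6,-14.5,1,-37.4],[60,-0.6,-14.5,1,-37.4]]]' >/dev/null
python3 -c "
from h import *
rows([.4025,-.318,.12],99.3)"
```

```text
t 4.58 pos [ 0.4483 -0.2223  0.2273] yaw 99.37 F [ 1.  -1.4 -0.8] -> shift [ 2.03  -2.897  3.574] roll 0.07
```

```bash
python3 -m pendant '[[[60,2.05,-2.9,3.6,0],[60,2.05,-2.9,3.6,0],[60,2.05,-2.9,3.6,0],[60,2.05,-2.9,3.6,0],[60,2.05,-2.9,3.6,0],[60,2.05,-2.9,3.6,0]]]' >/dev/null
python3 - <<'E'
from h import *
s=sense();im=snapshot("wrist");C=cam("wrist",s)
d=trace("tray","wrist")
for e in d[:1]:
    p,i=fit(e["mask"],C,[.396,-.272,np.radians(99)]);print(e["confidence"],p,np.degrees(p[2]),i)
for d in landmark_of("tray_tab","wrist")[:1]: print(d["confidence"],atz("wrist",d["position"],.034,C))
rows([.4025,-.318,.026],99.3)
E
```

```text
0.61 [ 0.39444693 -0.27030974  1.72621333] 98.90473836718344 0.9445594626629791
0.83 [ 0.40076068 -0.31901651  0.034     ]
t 5.23 pos [ 0.4045 -0.3162  0.1199] yaw 99.41 F [ 0.5  0.6 -0.5] -> shift [ 0.08  -0.043  3.131] roll 0.11
```

```bash
python3 -m pendant '[[[60,0.08,-0.06,1.2,0.3],[60,0.08,-0.06,2.2,0.3],[60,0.08,-0.06,3.1,0.3],[60,0.08,-0.06,3.1,0.3],[0,0.08,-0.06,3.1,0.3],[0,0.08,-0.06,3.1,0.3],[0,0.08,-0.06,3.1,0.3],[0,0.08,-0.06,3.1,0.3]]]' 
python3 -m pendant '[[[0,0,0,0,0],[0,0,0,0,0],[0,0,0,0,0]]]'
```

```text
clock: 5.9
tool_pos: [0.4028, -0.3185, 0.0275]
tcp_rot: [[-0.987, -0.159, 0.003], [-0.159, 0.987, -0.001], [-0.003, -0.001, -1.0]]
contact_force: [0.0, -0.4, 0.0]
opening: 0.0387
grasp_force: 0.0
clock: 6.15
tool_pos: [0.4018, -0.3184, 0.0262]
tcp_rot: [[-0.987, -0.158, 0.001], [-0.158, 0.987, -0.0], [-0.001, -0.0, -1.0]]
contact_force: [-0.7, 0.1, -0.4]
opening: 0.0192
grasp_force: 0.0
```

```bash
python3 -m pendant '[[[0,0,0,0,0],[0,0,0,0,0],[0,0,0,0,0],[0,0,0,0,0]]]'
python3 -m pendant '[[[0,0,0,-0.5,0],[0,0,0,-1.2,0],[0,0,0,-2.2,0],[0,0,0,-3.2,0],[0,0,0,-3.2,0],[0,0,0,-3.2,0]]]'
python3 - <<'E'
from h import *
s=sense();im=snapshot("wrist");cv2.imwrite("pics/w3.png",im)
rows([.5,-.05,.12],58.5)
E
```

```text
clock: 6.48
tool_pos: [0.4017, -0.3184, 0.026]
tcp_rot: [[-0.987, -0.158, 0.0], [-0.158, 0.987, -0.0], [-0.0, -0.0, -1.0]]
contact_force: [-2.0, 0.1, 6.1]
opening: 0.0117
grasp_force: 30.0
clock: 6.98
tool_pos: [0.4025, -0.3186, 0.1231]
tcp_rot: [[-0.987, -0.158, 0.003], [-0.158, 0.987, -0.001], [-0.003, -0.001, -1.0]]
contact_force: [-0.5, -1.2, -2.4]
opening: 0.012
grasp_force: 30.0
t 7.03 pos [ 0.4015 -0.3181  0.1217] yaw 99.08 F [-0.5  1.6 -1.7] -> shift [-4.653  8.307  0.061] roll 40.58
```

View pics/w3.png

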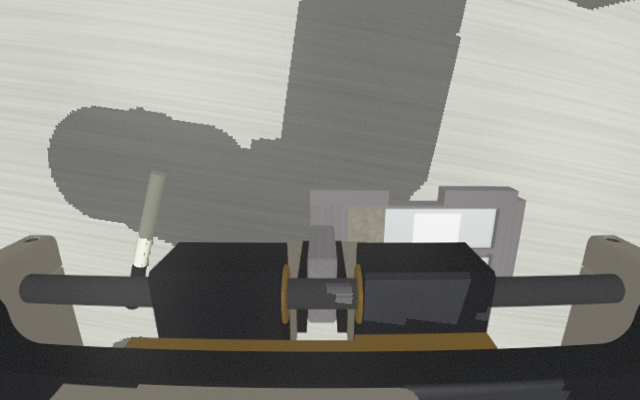

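The tray is gripped at its tab and level in view, with its left edge from (310,190) to (515,188). I'll use that edge to measure the lateral grip offset, and go on to the pre-nest hover.

```bash
python3 -c "
from h import *
s=sense();C=cam('wrist',s);R=np.array(s['tcp_rot'])
for rc in((190,310),(190,388),(187,440),(187,512)):
    for z in (.1057,):
        print(rc,np.round(R.T@(atz('w',rc,z,C)-s['tool_pos'])*1000,1))
e=trace('tray','wrist')
print(e[0]['confidence'])
for z in(.093,.0957):
    sm=None
c,q=np.cos(np.radians(58.46)),np.sin(np.radians(58.46))
p=np.array([.5974,.1807])
for x in(-.29,-.2,-.15): print(x,p+(x-.049-.055+.0)*np.array([c,q])*1.0)
"
python3 -m pendant '[[[0,-4.6,6,-0.3,40.6],[0,-4.6,6,-0.3,40.6],[0,-4.6,6,-0.3,40.6],[0,-4.6,6,-0.3,40.6],[0,-4.6,6,-0.3,40.6],[0,-4.6,6,-0.3,40.6],[0,-4.6,6,-0.3,40.6],[0,-4.6,6,-0.3,40.6]]]'
```

```text
(190, 310) [33.8 -5.8 16. ]
(190, 388) [33.9 32.5 16. ]
(187, 440) [35.4 58.3 16. ]
(187, 512) [35.5 95.2 16. ]
0.91
-0.29 [ 0.39130109 -0.15509642]
-0.2 [ 0.43837952 -0.07839166]
-0.15 [ 0.4645342 -0.0357779]
clock: 7.75
tool_pos: [0.5095, -0.1168, 0.129]
tcp_rot: [[-0.853, 0.521, -0.003], [0.521, 0.853, -0.0], [0.002, -0.002, -1.0]]
contact_force: [-0.6, -0.1, -1.1]
opening: 0.012
grasp_force: 30.0
```

```bash
python3 -c "
from h import *
rows([.4862,-.0021,.105],58.46)"
```

```text
t 7.75 pos [ 0.5095 -0.1168  0.129 ] yaw 58.58 F [-0.6 -0.1 -1.1] -> shift [2.653 2.859 0.803] roll 0.12
```

```bash
python3 -m pendant '[[[0,1.3,1.4,0.3,0],[0,2.65,2.85,0.8,0],[0,2.65,2.85,0.8,0],[0,2.65,2.85,0.8,0],[0,2.65,2.85,0.8,0],[0,2.65,2.85,0.8,0]]]' >/dev/null
python3 - <<'E'
from h import *
s=sense();im=snapshot("wrist");cv2.imwrite("pics/w4.png",im[100:340,150:630])
C=cam("wrist",s);np.savez("w4.npz",K=C[0],k=C[1],R=C[2],o=C[3])
rows([.4862,-.0021,.066],58.46)
for d in landmark_of("nest_home","wrist")[:1]: print(d["confidence"],d["position"],atz("wrist",d["position"],.04,C))
im=cv2.imread("pics/w4.png");cv2.imwrite("pics/w4z.png",cv2.resize(im,(800,400),interpolation=cv2.INTER_CUBIC))
E
```

```text
t 8.3 pos [ 0.4858 -0.0053  0.1062] yaw 58.51 F [-0.9  0.4 -0.9] -> shift [0.044 0.101 1.341] roll 0.05
0.66 [219.6, 628.4] [0.5974727  0.17940681 0.04      ]
```

View pics/w4z.png

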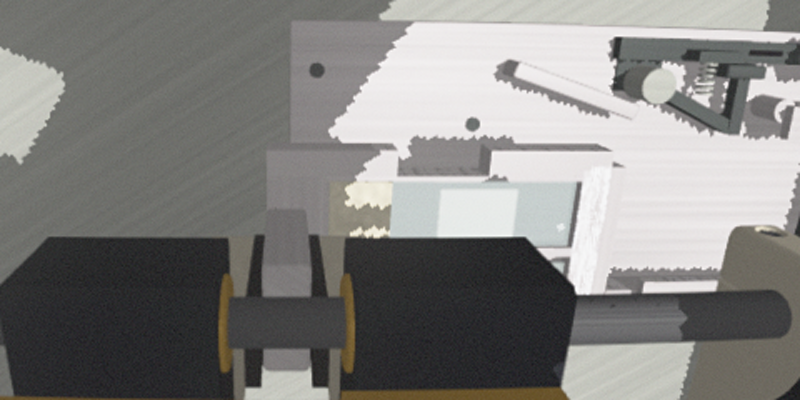

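The tray's front edge (about (620,165) in the crop) lies before the nest mouth, parallel to the plate edge. I'm lowering onto the plate.

```bash
python3 -m pendant '[[[0,0.04,0.1,0.5,0],[0,0.04,0.1,0.9,0],[0,0.04,0.1,1.0,0],[0,0.04,0.1,1.1,0],[0,0.04,0.1,1.15,0],[0,0.04,0.1,1.2,0],[0,0.04,0.1,1.25,0],[0,0.04,0.1,1.25,0]]]'
python3 -m pendant '[[[0,0,0,0.03,0],[0,0,0,0.06,0],[0,0,0,0.06,0]]]'
```

```text
clock: 9.02
tool_pos: [0.4869, -0.0012, 0.0693]
tcp_rot: [[-0.853, 0.523, 0.0], [0.523, 0.853, 0.0], [-0.0, 0.0, -1.0]]
contact_force: [0.5, -0.0, -1.1]
opening: 0.0119
grasp_force: 30.0
clock: 9.27
tool_pos: [0.4868, -0.001, 0.0674]
tcp_rot: [[-0.853, 0.522, 0.0], [0.522, 0.853, 0.0], [-0.0, 0.0, -1.0]]
contact_force: [0.9, -0.0, -1.3]
opening: 0.0121
grasp_force: 30.0
```

```bash
python3 -m pendant '[[[0,0,0,0.03,0],[0,0,0,0.03,0],[0,0,0,0.03,0]]]'|grep -E 'pos|force'
python3 -m pendant '[[[0,0,0,0.03,0],[0,0,0,0.03,0],[0,0,0,0.03,0]]]'|grep -E 'pos|force'
python3 -c "
from h import *
s=sense();im=snapshot('wrist');C=cam('wrist',s)
cv2.imwrite('pics/w5.png',cv2.resize(im[90:330,160:640],(800,400),interpolation=cv2.INTER_CUBIC))
print(s['contact_force'],s['wrist_torque'],s['tool_pos'])"
```

```text
tool_pos: [0.4867, -0.0011, 0.0665]
contact_force: [0.2, -0.6, -0.9]
grasp_force: 30.0
tool_pos: [0.4869, -0.0011, 0.0659]
contact_force: [-1.9, 0.8, 4.2]
grasp_force: 30.0
[-1.88674123  0.76614982  4.2230604 ] [ 0.00853709  0.69190238 -0.01056482] [ 0.48690554 -0.00106148  0.06594965]
```

View pics/w5.png

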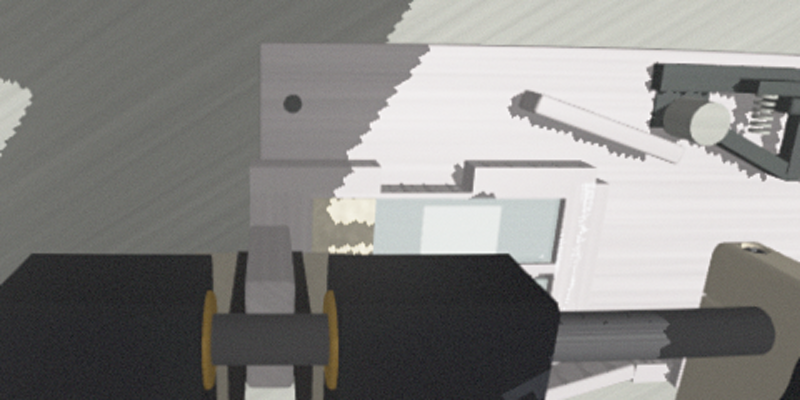

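The tray is resting on the plate (5 N), with its left edge at crop row about 160–167. I'm checking its lateral alignment in the nest frame.

```bash
cat >> h.py <<'E'
NP=np.array([.5974,.1807]);NY=np.radians(58.46)
NR=np.array([[np.cos(NY),np.sin(NY)],[-np.sin(NY),np.cos(NY)]])
def nest(X): return NR@(np.array(X)[:2]-NP)*1000
E
python3 -c "
from h import *
s=sense();C=cam('wrist',s)
def l(c,r,z): 
    q=((r+.5)/1.6667-.5+90,(c+.5)/1.6667-.5+160); return nest(atz('w',q,z,C)).round(1)
print('tcp',nest(s['tool_pos']))
for n,c,r,z in(('tray bot left',252,160,.04),('tray bot left f',585,160,.04),('top left',252,167,.05),('top left f',585,167,.05),('front top',606,184,.05),('notch rear',381,162,.04),('notch front',466,160,.04),('plate corner',261,43,.04),('plate edge',600,49,.04),('flareL near',521,90,.05),('flareL far',680,157,.05),('pivot',712,120,.055)): print(n,l(c,r,z))
"
```

```text
tcp [-212.70575108   -0.9177229 ]
tray bot left [-218.1   32.6]
tray bot left f [-112.2   33. ]
top left [-217.8   32.9]
top left f [-117.7   33.2]
front top [-110.1   27.9]
notch rear [-177.8   32.1]
notch front [-150.9   32.8]
plate corner [-215.2   68.1]
plate edge [-112.5   67.6]
flareL near [-140.3   55.9]
flareL far [-87.5  36.5]
pivot [-83.4  48.8]
```

```bash
python3 -m pendant '[[[0,0,0.1,-0.01,0],[0,0,0.2,-0.01,0],[0,0,0.3,-0.01,0],[0,0,0.4,-0.01,0],[0,0,0.5,-0.01,0],[0,0,0.6,-0.01,0],[0,0,0.7,-0.01,0],[0,0,0.8,-0.01,0]]]'|grep -E 'pos|force'
python3 -c "
from h import *
s=sense();print(nest(s['tool_pos']),NR@s['contact_force'][:2],s['wrist_torque'])"
```

```text
tool_pos: [0.4995, 0.0196, 0.066]
contact_force: [-2.2, -3.6, 5.3]
grasp_force: 30.0
[-188.55334592   -0.80842232] [-4.1928429   0.02181716] [-1.03114778  0.45964785 -0.06004016]
```

```bash
python3 -m pendant '[[[0,0,0.1,-0.01,0],[0,0,0.2,-0.02,0],[0,0,0.3,-0.02,0],[0,0,0.4,-0.02,0]]]'|grep -E 'force'
python3 -c "
from h import *
s=sense();print(nest(s['tool_pos']),NR@s['contact_force'][:2],s['wrist_torque'])"
python3 -m pendant '[[[0,0,0.1,0,0],[0,0,0.2,0,0],[0,0,0.3,0,0],[0,0,0.4,0,0]]]'|grep -E 'force'
python3 -c "
from h import *
s=sense();print(nest(s['tool_pos']),NR@s['contact_force'][:2],s['wrist_torque'])"
```

```text
contact_force: [-0.8, -0.3, -0.9]
grasp_force: 30.0
[-176.35731327   -0.68080945] [-0.64867664  0.520683  ] [-0.08241105 -0.02885475  0.00623291]
contact_force: [0.5, 0.5, -1.0]
grasp_force: 30.0
[-164.49082476   -0.77683775] [ 0.65963334 -0.18565015] [-0.07694647 -0.04703318 -0.03170858]
```

```bash
python3 -m pendant '[[[0,0,0,0.015,0],[0,0,0,0.015,0]]]'|grep -E 'pos|force'
python3 -m pendant '[[[0,0,0.08,0.005,0],[0,0,0.15,0.005,0],[0,0,0.23,0.005,0],[0,0,0.3,0.005,0]]]'|grep -E 'force'
python3 -c "
from h import *
s=sense();print(s['tool_pos'],nest(s['tool_pos']),NR@s['contact_force'][:2],s['wrist_torque'])"
```

```text
tool_pos: [0.512, 0.04, 0.066]
contact_force: [0.0, -0.1, -1.1]
grasp_force: 30.0
contact_force: [-0.7, -3.8, 2.5]
grasp_force: 30.0
[0.51658194 0.04744101 0.06597612] [-155.848746     -0.82770507] [-3.61215249 -1.43396135] [-1.47982859  0.11711679 -0.0922609 ]
```

```bash
cat > n.py <<'E'
from h import *
s=sense();print("t",round(s["clock"],2),"front",nest(s["tool_pos"])+[104,0],"F nest",NR@s["contact_force"][:2],"Fz",s["contact_force"][2],"z",s["tool_pos"][2])
E
python3 -m pendant '[[[0,0,0.06,0,0],[0,0,0.12,0,0],[0,0,0.18,0,0],[0,0,0.24,0,0]]]'>/dev/null; python3 n.py
python3 -m pendant '[[[0,0,0.06,0,0],[0,0,0.12,0,0],[0,0,0.18,0,0],[0,0,0.24,0,0]]]'>/dev/null; python3 n.py
```

```text
t 11.98 front [-44.76309054  -0.84549862] F nest [-5.12234139 -1.95177889] Fz 3.0708960622628116 z 0.06597614482699535
t 12.32 front [-36.97118541  -0.90213226] F nest [-2.5162557  -3.29843071] Fz 1.743484732691839 z 0.06595287020649833
```

```bash
python3 -m pendant '[[[0,0,0.07,0,0],[0,0,0.14,0,0],[0,0,0.21,0,0],[0,0,0.28,0,0],[0,0,0.35,0,0]]]'>/dev/null; python3 n.py
python3 -m pendant '[[[0,0,0.06,0,0],[0,0,0.12,0,0],[0,0,0.18,0,0],[0,0,0.22,0,0]]]'>/dev/null; python3 n.py
```

```text
t 12.73 front [-26.69715539  -0.78347555] F nest [-4.0304149  -1.91184804] Fz 2.8620967690861323 z 0.06597361900592427
t 13.07 front [-20.15482652  -0.77806221] F nest [-4.74465989 -2.69442685] Fz 5.197005419957812 z 0.06594601900728658
```

```bash
python3 -m pendant '[[[0,0,0.07,-0.003,0],[0,0,0.14,-0.003,0],[0,0,0.21,-0.003,0],[0,0,0.28,-0.003,0]]]'>/dev/null; python3 n.py
python3 -m pendant '[[[0,0,0.04,0,0],[0,0,0.08,0,0],[0,0,0.12,0,0],[0,0,0.15,0,0]]]'>/dev/null; python3 n.py
```

```text
t 13.4 front [-11.68967551  -0.76677135] F nest [-3.42639509 -2.74480025] Fz 2.479893968657287 z 0.06599353418825167
t 13.73 front [-7.2779803  -0.72258779] F nest [-3.86488729 -2.4712762 ] Fz 2.3992829337006563 z 0.06595755937870725
```

Now in roughly 1 mm increments, reading the force each time.

```bash
python3 -m pendant '[[[0,0,0.03,0,0],[0,0,0.06,0,0]]]'>/dev/null; python3 n.py
python3 -m pendant '[[[0,0,0.03,0,0],[0,0,0.05,0,0]]]'>/dev/null; python3 n.py
python3 -m pendant '[[[0,0,0.03,0,0],[0,0,0.03,0,0]]]'>/dev/null; python3 n.py
python3 -m pendant '[[[0,0,0.03,0,0],[0,0,0.03,0,0]]]'>/dev/null; python3 n.py
```

```text
t 13.9 front [-5.56057421 -0.71563205] F nest [-3.00179086 -2.56654363] Fz 2.451061217724754 z 0.06596100048851923
t 14.07 front [-3.99144131 -0.72828625] F nest [-3.58021527 -2.13517292] Fz 2.7762177031637014 z 0.06598947887527945
t 14.23 front [-2.94968914 -0.74497986] F nest [-2.36705975 -2.51141224] Fz 1.5536099374175483 z 0.06596731813102498
t 14.4 front [-2.01032107 -0.76928889] F nest [-1.71528368 -2.37516982] Fz 1.3938827135077172 z 0.06597861623720906
```

```bash
python3 -m pendant '[[[0,0,0.03,0,0],[0,0,0.03,0,0]]]'>/dev/null; python3 n.py
python3 -m pendant '[[[0,0,0.03,0,0],[0,0,0.03,0,0]]]'>/dev/null; python3 n.py
python3 -m pendant '[[[0,0,0.03,0,0],[0,0,0.03,0,0]]]'>/dev/null; python3 n.py
```

```text
t 14.57 front [-1.12052096 -0.77578061] F nest [-1.83637352 -3.20128544] Fz 1.2036024331859634 z 0.06599789812613452
t 14.73 front [-0.31246898 -0.74160742] F nest [-2.12134148 -1.20722809] Fz 0.4653256585885225 z 0.06596291510211769
t 14.9 front [ 0.62520381 -0.71094783] F nest [-0.9953617  -0.52694341] Fz 0.4126107062368499 z 0.06597258695435453
```

The lateral force fell from −3 to −0.5 N, so the pawl has dropped. I'm pushing on to feel the wall.

```bash
python3 -m pendant '[[[0,0,0.03,0,0],[0,0,0.03,0,0]]]'>/dev/null; python3 n.py
python3 -m pendant '[[[0,0,0.025,0,0],[0,0,0.025,0,0]]]'>/dev/null; python3 n.py
```

```text
t 15.07 front [ 1.33705305 -0.49967927] F nest [-1.33262511  0.75948593] Fz 2.4022429018057325 z 0.06596949990711534
t 15.23 front [ 1.37978074 -0.4595082 ] F nest [-4.55493892 -0.26306185] Fz 5.287942726774781 z 0.06597190717951817
```

```bash
python3 -m pendant '[[[0,0,0,0,0],[0,0,0,0,0]]]'>/dev/null; python3 n.py
python3 -m pendant '[[[0,0,-0.03,-0.01,0],[0,0,-0.06,-0.01,0],[0,0,-0.08,-0.01,0],[0,0,-0.08,-0.01,0]]]'>/dev/null; python3 n.py
python3 -m pendant '[[[0,0,-0.02,0,0],[0,0,-0.02,0,0]]]'>/dev/null; python3 n.py
```

```text
t 15.4 front [ 1.41252516 -0.4483109 ] F nest [-4.79394615  0.22351544] Fz 5.64012023802631 z 0.06597896872300185
t 15.73 front [-0.17322324 -0.60732869] F nest [-0.65462666 -0.21963253] Fz -1.5454632009745861 z 0.06608529457467249
t 15.9 front [-0.61790362 -0.73721328] F nest [ 0.16685512 -0.14103708] Fz -0.8768926666889374 z 0.06624159707423648
```

```bash
python3 -m pendant '[[[0,0,-0.02,0.005,0],[0,0,-0.02,0.005,0]]]'>/dev/null; python3 n.py
python3 -m pendant '[[[0,0,-0.02,0,0],[0,0,-0.02,0,0]]]'>/dev/null; python3 n.py
python3 -m pendant '[[[0,0,-0.02,0,0],[0,0,-0.02,0,0]]]'>/dev/null; python3 n.py
```

```text
t 16.07 front [-0.78157577 -0.79671591] F nest [5.22928606 1.13775368] Fz -2.847145265625521 z 0.06623557316056028
t 16.23 front [-0.87412783 -0.83870047] F nest [5.70232501 1.78984485] Fz -3.4191763173597702 z 0.06630728044545535
t 16.4 front [-0.9767175  -0.88621464] F nest [8.01766537 2.33782315] Fz -4.986788638579593 z 0.06630332424490229
```

The pawl holds against an 8 N pull. I'll hold it briefly, ease off, let go and rise.

```bash
python3 -m pendant '[[[0,0,0,0,0],[0,0,0,0,0],[0,0,0,0,0]]]'>/dev/null; python3 n.py
python3 -m pendant '[[[0,0,0.05,0.005,0],[0,0,0.08,0.008,0],[0,0,0.08,0.008,0]]]'>/dev/null; python3 n.py
python3 -m pendant '[[[30,0,0.08,0,0],[30,0,0,0,0],[30,0,0,0,0],[30,0,0,0,0],[30,0,0,0,0],[30,0,0,0,0]]]'|grep -E 'open|grasp'; python3 n.py
```

```text
t 16.65 front [-0.96053801 -0.87132274] F nest [8.16524867 2.15790555] Fz -4.326407485204006 z 0.06630711907080479
t 16.9 front [-0.57017598 -0.75356497] F nest [1.29879863 0.8600051 ] Fz 0.5340996760228696 z 0.06600704084567255
opening: 0.0299
grasp_force: 0.0
t 17.4 front [-0.42556231 -0.765283  ] F nest [0.20450115 0.31786745] Fz -0.015259057398470798 z 0.0659273261984126
```

```bash
python3 -m pendant '[[[30,0,0,-0.4,0],[30,0,0,-1.4,0],[30,0,0,-2.6,0],[30,0,0,-4,0],[30,0,-1,-5,0],[30,-1,-2,-5.5,0],[30,-1,-2,-5.5,0],[30,-1,-2,-5.5,0]]]'|grep -E 'pos|force'
python3 - <<'E'
from h import *
s=sense();im=snapshot("wrist");C=cam("wrist",s)
cv2.imwrite("pics/w6.png",cv2.resize(im[20:260,200:620],(800,457),interpolation=cv2.INTER_CUBIC))
d=trace("tray","wrist")[0]
c=NR.T@np.array([-.055,0])+NP
p,i=fit(d["mask"],C,[c[0],c[1],NY],.04);print(i,nest(p[:2]),np.degrees(p[2]-NY))
E
```

```text
tool_pos: [0.5382, 0.0231, 0.2325]
contact_force: [-0.1, -0.1, -0.1]
grasp_force: 0.0
0.911780441257496 [-54.65044004  -0.22338232] 0.11125948392962293
```

View pics/w6.png

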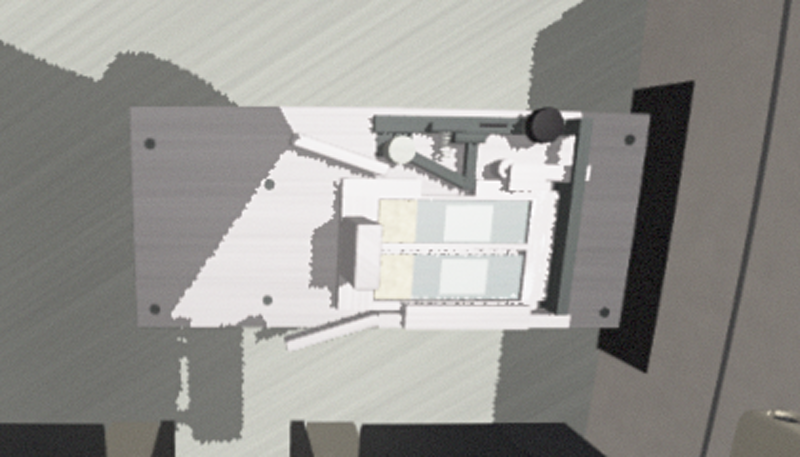

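The tray sits straight in the nest. The pawl nose is in the notch at about (468,185), the front is at the wall at about (550,250), and the fit gives the front at about 0 mm, y −0.2 mm, 0.1°. Handing in.

```bash
python3 -c "
from h import *
print(sign_off())"
```

```text
the job is handed in; nothing more can be done
None
```

The loaded tray is seated in the nest, with the pawl in its notch holding against a tug of about 8 N, and it was let go and handed in; the spare tray and everything else were left alone.

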